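# Close and latch the vial warmer's sliding cover

### The arm

A 7-joint arm with a two-finger parallel gripper is mounted at the origin on the work surface. World frame = base frame: x ahead of the robot, y to its left, z up, the work surface at z = 0. Lengths are in m, angles in rad, forces in N, time in s.
With the tool pointing down it reaches from about 0.4 to 0.85 m from the base axis. Payload 10.4 kg.
Tool frame: the origin (TCP) lies at the very end of the fingers, on their centre line; the grasp point (between the pads) lies 19 mm behind it; z points along the fingers, y is the direction in which the jaws open and shut (so a half turn about z gives the same grasp; the last joint's range is limited). The gripper opens to 87 mm and grips with 3 to 60 N. Pads are 19 mm wide; open, the fingers measure 117 mm over their backs; the gripper's body (75 mm by 190 mm) begins 51 mm behind the grasp point.
Start: joints at [-1.245, 0.332, -0.065, 1.46, 0.022, 1.35, -0.088], TCP at [0.214, 0.587, 0.223] pointing down, gripper open.
Joint ranges: [-2.6, 2.6], [-0.5, 2.12], [-1.47, 1.34], [0.16, 2.42], [-1.27, 4.41], [0.06, 2.06], [-2.6, 2.6]. Speed limits (rad/s): [2.22, 2.22, 2.79, 2.79, 3.14, 3.14, 3.14].

### API

Orientations are given as a unit quaternion [x, y, z, w].
In Python, from bench import r, eyes, job gives the robot as it stands. The module is installed in compiled form; this text tells all that it offers.
- The arm moves only by the tool play_rows, never from a script. Its argument "motion" is a list of rows, each a list of 7 numbers: the shift along the tool's x, y, z as a fraction of full scale, then the turn, a rotation vector about the tool's x, y, z as a fraction of full scale, then the opening in per cent of the stroke, from 0 (shut) to 100 (fully open). A call has 1 to 5 rows; each row is the pose to reach, as a shift and turn from the pose commanded when the call began, along the tool's axes at that moment; what a row does not reach only later rows make up. Full scale, the value 1, is 0.2 m for a shift and 90 degrees for a turn. A row lasts 1/8 s, in which the tool goes at most 62.5 mm and 10.7 degrees, less where a joint would pass 70% of its speed; a pose out of reach is approached as far as the arm can. A call with a number of a shift or a turn outside -1 to 1 is refused whole. A call with a gripper value outside its range is refused whole. The fingers move at their own pace and stop on an object; "squeeze" is the grip in N (left out, the last holds). Time passes only in rows, so rows that repeat a pose let the fingers close. It gives the time, the measured TCP pose, the force and the opening at its end, in the units of the state.
- r.read_state(): the state, without advancing time (a new reading comes with each control period).
- eyes.camera(name): name is "scene" or "top" or "wrist"; returns a dict with "image" (384x512x3 uint8, red, green, blue), "mtx" (3x3 intrinsics, pixels), "dist" ([k1, k2, p1, p2, k3] as OpenCV has them; the pictures are not rectified), "R" (3x3) and "t" (3): a world point X has camera coordinates R X + t. Camera axes: x right, y down, z forward; pixel columns grow to the right and rows downward; lengths in m; the calibration is good to about 2 mm. A picture is of the moment at which its call begins. There is no depth.
- job.close_job(): hands the job in, once; it reports no verdict.
Trained networks look in a picture, given as the dict that the camera call returned (one of the last four; its "shot" number tells which), for a name from the list of things; names that differ only in an ending like _2 or _b are one class to them, and where a whole thing is asked for, a point or a joint stands for the part that bears it (a point fixed in the world has none). Each returns a list of dicts, best first, with "p" (0 to 1); they miss things now and then, are a little off and sometimes report something else, mostly with a low value. They report only what shows in the picture. A call takes as long as a camera call.
- eyes.regions_of(picture, label): "region" (384x512 bool, what is visible of it) and "xy" ([column, row] in pixels, amid what is visible of it).
- eyes.landmark_of(picture, label): "xy" ([column, row] in pixels: a listed point, or the origin of a listed thing).
The state is a dict: "time": time; "joint_positions": joint angles; "joint_vel": joint speeds; "joint_torque": joint torques, N m; "ee_pos": TCP position; "eef_rot": TCP orientation; "ft_force": force on the tool from outside, world axes, zero at the start; "torque": the same for the moment, N m; "width": finger opening in m.
Only numpy, scipy, OpenCV 4.12 (cv2) and the standard library are available. Lean on these libraries where they do the work, as an engineer would, in place of code of your own. Each camera call takes 0.05 s, during which the arm holds its last target. There are 200 camera calls.

### The job

Close the sliding cover of the vial warmer and latch it: push the black star knob along the long leg of its L-shaped slot to the far end, then round the corner and to the end of the short leg. Only push the knob with the fingers, never pinch it between them, and leave the bottle, tube, box and loose vial standing where they are.

Things in the scene. Friction and masses are not known exactly. Their poses are not given: they have to be found in the camera images.
- unit: The vial warmer: low box fixed to the bench, 220 (its x) x 300 (its y) x 70 mm high, white sides, flat aluminium deck at z = 70 mm. Origin at the centre of its underside. A window through the deck (its x 0 to 95, y 20 to 115 mm) shows six vials fixed in the well; the grey cover runs 2.5 mm under the deck. Only the knob and the loose vial stand above the deck.
- corner (a point): Corner of the L slot, on the deck surface: where the knob's pin stands with the cover closed; in the unit's frame x -35, y +45 mm. The long leg, 17 mm wide, comes to it along the unit's +y from y -55 mm (cover open) at the same x. The short leg leaves it along the unit's -x. The pin enters the short leg only within about 4 mm of the long leg's end.
- slot_end (a point): End of the short leg (20 mm wide), on the deck surface: where the pin stands when latched; in the unit's frame x -70, y +45 mm.
- cover (a joint): Travel of the cover and knob along the unit's +y: 0 = open, 0.100 m = fully closed (stop). Stays where it is left; about 1.5 N of friction. Starts between 0 and 0.03.
- lock (a joint): Travel of the knob along the unit's -x, across the cover, into the short leg: 0 = in line with the long leg, 0.035 m = fully latched (stop). Stays where it is left; about 1.2 N of friction; held at 0 by the slot's walls until the cover is closed. The knob does not turn or lift.
- knob (a point): Top centre of the black star knob, 113 mm above the bench. Knob: four round lobes, 40 mm across from lobe to lobe, the lobes pointing along the unit's +-x and +-y; lobes reach from 79 to 107 mm above the bench, with a steel pin of 14 mm below them into the slot; the hub in the middle rises to 113 mm.
- bottle: Loose amber bottle, 42 mm dia, 75 mm tall, on the bench beyond the unit. Origin at the centre of its underside. Leave it alone.
- tube: Loose white sample tube with red cap, 35 mm dia at the cap, 111 mm tall, upright on the bench at the unit's -y side. Origin at the centre of its underside. Leave it alone.
- tipbox: Loose white box with yellow lid, 67 x 102 x 56 mm tall, on the bench at the unit's +y side. Origin at the centre of its underside. Leave it alone.
- vial: Loose amber vial with white cap, 22 mm dia, 40 mm tall, standing on the unit's deck, near its -y end on the side away from the robot. Origin at the centre of its underside. Leave it alone.

How it is judged:
By the outcome, as a careful person would: the job done as asked, in the order asked, and still so for the second after the job is handed in, with the robot touching nothing.
It also fails if it takes over 38 s, if anything falls off the work surface, if the arm or the gripper's body presses on something with over 40 N, if the wrist force passes 120 N, or if a joint passes its speed limit or range.

## Working session

There is one attempt and no reset: what is moved stays moved. The work goes in short steps, Python scripts to look and compute and a tool call to move; the robot and the scene stay as the last step left them, time stands still between calls to the robot, and variables do not carry over. Pictures are saved under pics/ and viewed, about 8 in all and at most 12, crops included, and the job is handed in when it is done.

Besides the shell and the picture viewer there is one more tool, called after ">>>" by a JSON object that holds its "name" and its "arguments". play_rows: Moves the arm, as the interface text tells. Shift numbers are shares of 0.2 m and turn numbers shares of 90 degrees, none past 1 either way. Its arguments: {"type":"object","properties":{"motion":{"type":"array","items":{"type":"array","items":{"type":"number"}}},"squeeze":{"type":"number"}},"required":["motion"]}

```bash
mkdir -p pics; cat > h.py <<'E'
import numpy as np, cv2
from bench import r, eyes, job
def ray(p,xy):
    u=cv2.undistortPoints(np.array([[xy]],float),p["mtx"],np.array(p["dist"],float))[0,0]
    R=np.array(p["R"]);t=np.array(p["t"])
    return -R.T@t, R.T@np.array([u[0],u[1],1.])
def atz(p,xy,z):
    c,d=ray(p,xy); return c+d*(z-c[2])/d[2]
def proj(p,X):
    return cv2.projectPoints(np.array(X,float).reshape(-1,1,3),cv2.Rodrigues(np.array(p["R"]))[0],np.array(p["t"],float),p["mtx"],np.array(p["dist"],float))[0][:,0]
E
python3 - <<'E'
from h import *
s=r.read_state();print(s["ee_pos"],s["eef_rot"],s["width"])
Z=dict(knob=.113,corner=.07,slot_end=.07,unit=0,bottle=0,tube=0,tipbox=0,vial=.07)
ims=[]
for n in("top","scene"):
    p=eyes.camera(n);ims.append(p["image"])
    for k,z in Z.items():
        for d in eyes.landmark_of(p,k)[:2]: print(n,k,round(d["p"],2),np.round(d["xy"],1),np.round(atz(p,d["xy"],z),4))
cv2.imwrite("pics/a.png",ims[0][...,::-1]);cv2.imwrite("pics/b.png",ims[1][...,::-1])
E
```

```text
[0.21347695 0.58699632 0.22173868] [ 1.73488965e-01  9.84835559e-01 -7.02685542e-04 -7.95317587e-05] 0.0871957947349119
top knob 0.65 [277.6 254.7] [ 0.4869 -0.0032  0.113 ]
top knob 0.48 [310.  243.1] [ 0.5149 -0.0828  0.113 ]
top corner 0.9 [283.1 241.8] [ 0.5167 -0.0218  0.07  ]
top slot_end 0.71 [277.  252.2] [ 0.4906 -0.006   0.07  ]
top unit 0.91 [295.8 231.3] [ 0.5431 -0.0648  0.    ]
top bottle 0.68 [340.4 171.8] [ 0.7076 -0.1911  0.    ]
top tube 0.84 [372.8 218.7] [ 0.5777 -0.277   0.    ]
top tube 0.45 [276.8 254. ] [ 0.4819 -0.0123  0.    ]
top tipbox 0.75 [210.7 194.7] [0.6431 0.1682 0.    ]
top tipbox 0.54 [284.2 242. ] [ 0.5141 -0.0328  0.    ]
top vial 0.54 [343.2 205.6] [ 0.6093 -0.178   0.07  ]
scene knob 0.68 [175.5 203.2] [ 0.5078 -0.0787  0.113 ]
scene corner 0.84 [201.3 204.2] [ 0.5184 -0.0038  0.07  ]
scene corner 0.71 [193.  238.9] [ 0.597  -0.1182  0.07  ]
scene slot_end 0.76 [191.3 198.8] [ 4.786e-01 -1.000e-04  7.000e-02]
scene unit 0.97 [197.2 240.1] [ 0.546  -0.0606  0.    ]
scene bottle 0.56 [206.8 294.5] [ 0.6872 -0.182   0.    ]
scene tube 0.93 [140.9 299.5] [ 0.5784 -0.2743  0.    ]
scene tube 0.18 [203.9 203.9] [0.4503 0.0714 0.    ]
scene tipbox 0.92 [272.2 208.7] [0.6326 0.1636 0.    ]
scene vial 0.52 [179.3 253.1] [ 0.6049 -0.1702  0.07  ]
```

```bash
python3 - <<'E'
import cv2
a=cv2.imread("pics/a.png");cv2.imwrite("pics/a2.png",cv2.resize(a[140:300,180:400],None,fx=3.6,fy=3.6,interpolation=2))
b=cv2.imread("pics/b.png");cv2.imwrite("pics/b2.png",cv2.resize(b[150:340,100:320],None,fx=3.1,fy=3.1,interpolation=2))
E
```

```text
(no output)
```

View pics/a2.png

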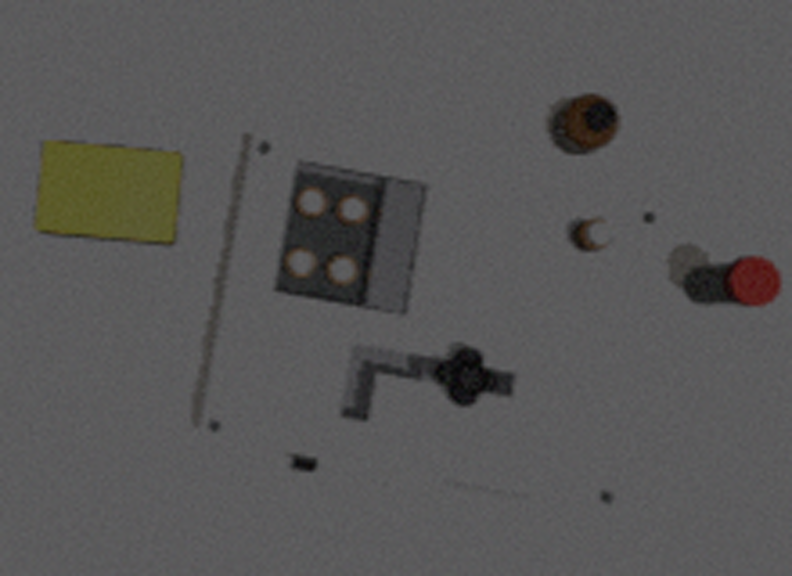

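View pics/b2.png

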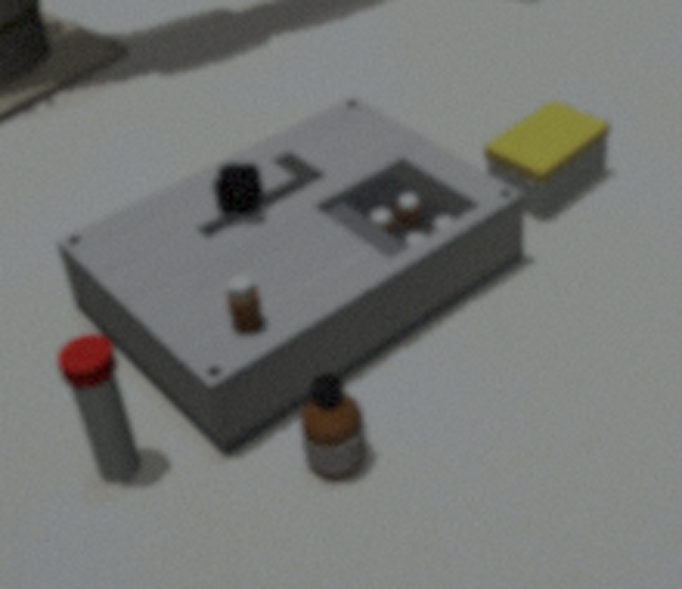

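The overhead picture shows the knob near crop (465,375), the slot corner near (367,357), the short leg ending near (355,418), the deck screws and the window corners. The scene view agrees, with the vial, tube and bottle on the knob's far or −y side. I'll fit the unit's pose next.

```bash
cat >> h.py <<'E'
from scipy.spatial.transform import Rotation as Ro
def fit(p,px,U,z=.07):
    W=np.array([atz(p,q,z)[:2] for q in px]);U=np.array(U,float)/1000
    wc,uc=W.mean(0),U.mean(0);a=((U-uc)@np.array([1,1j]));b=((W-wc)@np.array([1,1j]))
    y=np.angle((np.conj(a)*b).sum());c,s=np.cos(y),np.sin(y);R=np.array([[c,-s],[s,c]])
    o=wc-R@uc
    return y,o,(W-(U@R.T+o))*1000
E
python3 - <<'E'
from h import *
p=eyes.camera("top")
C=lambda l:[(180+(x+.5)/3.6-.5,140+(y+.5)/3.6-.5) for x,y in l]
win=C([(299,163),(277,290),(426,185),(406,313)]);Uw=[(95,115),(0,115),(95,20),(0,20)]
scr=C([(264,147),(214,426),(649,217),(606,496)])
S=np.array([atz(p,q,.07)[:2] for q in scr]);print("screw centre",S.mean(0),"lens",[np.linalg.norm(S[i]-S[j]) for i,j in((0,1),(2,3),(0,2),(1,3))])
dy=(S[0]+S[1]-S[2]-S[3]);print("yaw scr",np.arctan2(dy[1],dy[0])-np.pi/2)
print("win",fit(p,win,Uw))
L=(np.linalg.norm(S[0]-S[1])+np.linalg.norm(S[2]-S[3]))*250;M=(np.linalg.norm(S[0]-S[2])+np.linalg.norm(S[1]-S[3]))*250
px=win+scr;y,o,e=fit(p,px,Uw+[(L,M),(-L,M),(L,-M),(-L,-M)]);print(y,o,e.round(1).tolist())
R=np.array([[np.cos(y),-np.sin(y)],[np.sin(y),np.cos(y)]])
for q in C([(465,375)]): k=atz(p,q,.107)[:2];print("knob",k,"unit",R.T@(k-o))
for n,x in(("corner",(-.035,.045)),("end",(-.07,.045))):print(n,R@np.array(x)+o)
p2=eyes.camera("scene")
for pp in (p2,):
  for z in(.113,): k=atz(pp,(100+240/3.1,150+172/3.1),z);print("knob sc",k)
  for q in[(351,104),(506,192),(75,240),(213,371)]: print(R.T@(atz(pp,(100+q[0]/3.1,150+q[1]/3.1),.07)[:2]-o))
print("vial",R.T@(np.array([.607,-.174])-o))
s=r.read_state();print(Ro.from_quat(s["eef_rot"]).as_matrix().round(3).tolist(),s["time"])
E
```

```text
screw centre [ 0.5505186  -0.06543271] lens [np.float64(0.20090119935478104), np.float64(0.1998234028739712), np.float64(0.28079068310390587), np.float64(0.27970607614670867)]
yaw scr -0.17686814529648487
win (np.float64(-0.17209424804878), array([ 0.55072667, -0.06648342]), array([[-1.48383814, -0.94379405],
       [ 1.19051439, -1.15127168],
       [-0.9019766 ,  1.42930807],
       [ 1.19530035,  0.66575766]]))
-0.177861072220752 [ 0.55045482 -0.06578931] [[-1.8, -1.0], [0.8, -1.7], [-0.6, 1.3], [1.4, -0.0], [0.2, 0.3], [-0.3, 0.4], [-0.2, -0.2], [0.6, 0.8]]
knob [ 0.51294841 -0.08087664] unit [-0.0342454  -0.02148513]
corner [ 0.52396858 -0.01530685]
end [ 0.48952073 -0.00911448]
knob sc [ 0.5188061  -0.08295855  0.113     ]
[-0.10003407  0.14214147]
[0.09886511 0.14394155]
[-0.10056155 -0.13626564]
[ 0.09826312 -0.13790753]
vial [ 0.0747983  -0.09649935]
[[-0.94, 0.342, -0.0], [0.342, 0.94, 0.0], [0.0, 0.0, -1.0]] 1.0
```

>>> {"name": "play_rows", "arguments": {"motion": [[-0.17,-0.19,0,0,0,0,0],[-0.34,-0.38,0,0,0,0,0],[-0.51,-0.57,0,0,0,0,0],[-0.68,-0.77,0,0,0,0,0],[-0.86,-0.96,0,0,0,0,0]]}}

```text
time: 1.62
ee_pos: [0.3101, 0.3465, 0.2228]
eef_rot: [0.174, 0.985, 0.0, 0.0]
ft_force: [1.0, -0.3, 0.1]
width: 0.0449
```

>>> {"name": "play_rows", "arguments": {"motion": [[-0.17,-0.19,0,0,0,0,0],[-0.34,-0.38,0,0,0,0,0],[-0.51,-0.57,0,0,0,0,0],[-0.68,-0.77,0,0,0,0,0],[-0.86,-0.96,0,0,0,0,0]]}}

```text
time: 2.25
ee_pos: [0.406, 0.1073, 0.2229]
eef_rot: [0.173, 0.985, 0.0, 0.0]
ft_force: [1.0, 1.0, -0.2]
width: 0.0015
```

>>> {"name": "play_rows", "arguments": {"motion": [[-0.17,-0.19,0,0,0,-0.03,0],[-0.34,-0.38,0,0,0,-0.06,0],[-0.51,-0.57,0,0,0,-0.09,0],[-0.68,-0.77,0,0,0,-0.11,0],[-0.86,-0.96,0,0,0,-0.11,0]]}}

```text
time: 2.88
ee_pos: [0.5021, -0.1318, 0.2229]
eef_rot: [0.087, 0.996, 0.0, 0.001]
ft_force: [0.5, 1.0, -0.4]
width: 0.0003
```

```bash
cat >> h.py <<'E'
Y=-.1775;O=np.array([.5505,-.0655]);RU=np.array([[np.cos(Y),-np.sin(Y)],[np.sin(Y),np.cos(Y)]])
def u(w): return ((np.array(w)[:2]-O)@RU*1000).round(1)
E
python3 - <<'E'
from h import *
s=r.read_state();print(u(s["ee_pos"]),s["ee_pos"],Ro.from_quat(s["eef_rot"]).as_matrix().round(3).tolist())
p=eyes.camera("wrist")
for k,z in dict(knob=.113,corner=.07,slot_end=.07,vial=.07).items():
    for d in eyes.landmark_of(p,k)[:2]: print(k,round(d["p"],2),np.round(d["xy"]),u(atz(p,d["xy"],z)))
cv2.imwrite("pics/w.png",p["image"][...,::-1])
E
```

```text
[-35.9 -73.8] [ 0.50213551 -0.13183704  0.22293498] [[-0.985, 0.174, 0.001], [0.174, 0.985, 0.001], [-0.001, 0.001, -1.0]]
knob 0.87 [319. 194.] [-35.  -23.3]
corner 0.7 [384. 181.] [-34.6  46.5]
slot_end 0.6 [385. 146.] [-68.4  43.7]
```

View pics/w.png

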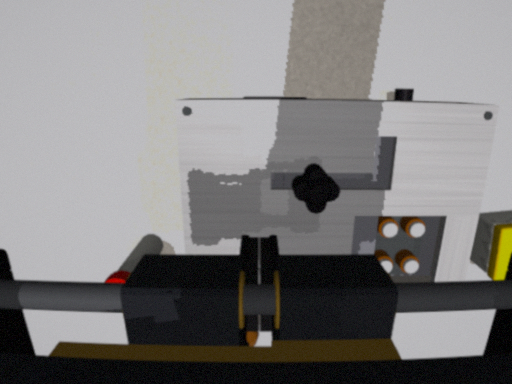

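The wrist view puts the knob at (317,188), which is unit (−35,−23). The corner and slot end match their given coordinates within 2 mm, so I'll go down behind the −y lobe.

>>> {"name": "play_rows", "arguments": {"motion": [[0,0,0.23,0,0,0,0],[0,0,0.46,0,0,0,0],[0,0,0.62,0,0,0,0],[0,0,0.69,0,0,0,0],[0,0,0.69,0,0,0,0]]}}

```text
time: 3.75
ee_pos: [0.5015, -0.1295, 0.0845]
eef_rot: [0.087, 0.996, 0.0, -0.0]
ft_force: [0.6, -0.0, 0.4]
width: 0.0005
```

>>> {"name": "play_rows", "arguments": {"motion": [[0,0.05,0,0,0,0,0],[0,0.1,0,0,0,0,0],[0,0.15,0,0,0,0,0],[0,0.2,0,0,0,0,0],[0,0.2,0,0,0,0,0]]}}

```text
time: 4.38
ee_pos: [0.5088, -0.0896, 0.0845]
eef_rot: [0.087, 0.996, 0.0, -0.0]
ft_force: [1.6, 0.3, -0.2]
width: 0.0008
```

```bash
cat > look.py <<'E'
from h import *
import sys
s=r.read_state();print("tcp",u(s["ee_pos"]),s["ft_force"],s["time"])
for c in("wrist","top"):
  p=eyes.camera(c)
  for d in eyes.landmark_of(p,"knob")[:2]: print(c,round(d["p"],2),np.round(d["xy"]),u(atz(p,d["xy"],.113)))
  if c=="wrist":cv2.imwrite(sys.argv[1],p["image"][...,::-1])
E
python3 look.py pics/w2.png
```

```text
tcp [-36.8 -31. ] [ 1.57086507  0.34911223 -0.18916887] 4.375
top 0.47 [214. 193.] [ 47.3 231. ]
top 0.45 [300. 242.] [-33.3   0.3]
```

View pics/w2.png

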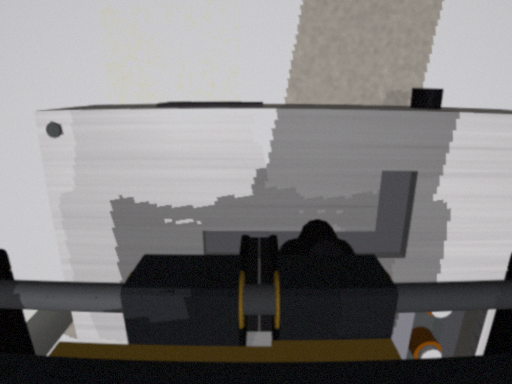

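The knob has moved ahead of the fingers to about y 0, with the TCP 31 mm behind it. I'll carry on to the stop.

>>> {"name": "play_rows", "arguments": {"motion": [[0,0.06,0,0,0,0,0],[0,0.12,0,0,0,0,0],[0,0.17,0,0,0,0,0],[0,0.2,0,0,0,0,0],[0,0.21,0,0,0,0,0]]}}

```text
time: 5.2
ee_pos: [0.5161, -0.049, 0.0845]
eef_rot: [0.088, 0.996, 0.0, -0.0]
ft_force: [0.0, -1.8, -0.6]
width: 0.0006
```

>>> {"name": "play_rows", "arguments": {"motion": [[0,0.01,0,0,0,0,0],[0,0.02,0,0,0,0,0],[0,0.025,0,0,0,0,0],[0,0.025,0,0,0,0,0]]}}

```text
time: 5.7
ee_pos: [0.5169, -0.0446, 0.0845]
eef_rot: [0.088, 0.996, 0.0, -0.0]
ft_force: [0.4, -1.3, -0.6]
width: 0.0004
```

>>> {"name": "play_rows", "arguments": {"motion": [[0,0.01,0,0,0,0,0],[0,0.01,0,0,0,0,0]]}}

```text
time: 5.95
ee_pos: [0.5172, -0.0428, 0.0845]
eef_rot: [0.088, 0.996, -0.0, -0.0]
ft_force: [-0.3, -2.0, -0.3]
width: 0.0005
```

>>> {"name": "play_rows", "arguments": {"motion": [[0,0.01,0,0,0,0,0],[0,0.01,0,0,0,0,0]]}}

```text
time: 6.2
ee_pos: [0.5173, -0.0424, 0.0845]
eef_rot: [0.089, 0.996, -0.001, -0.0]
ft_force: [-1.6, -6.7, 0.2]
width: 0.0007
```

>>> {"name": "play_rows", "arguments": {"motion": [[0,0.01,0,0,0,0,0],[0,0.01,0,0,0,0,0]]}}

```text
time: 6.45
ee_pos: [0.5173, -0.0421, 0.0845]
eef_rot: [0.089, 0.996, -0.002, -0.0]
ft_force: [-3.9, -12.6, 2.0]
width: 0.0009
```

The stop is firm: 12.6 N with no more travel. I'll back off, lift over, and come round to the knob's +x side.

>>> {"name": "play_rows", "arguments": {"motion": [[0,-0.06,0,0,0,0,0],[0,-0.1,-0.05,0,0,0,0],[0,-0.1,-0.3,0,0,0,0],[-0.13,0,-0.3,0,0,0,0],[-0.26,0.12,-0.3,0,0,0,0]]}}

```text
time: 7.08
ee_pos: [0.5748, -0.0235, 0.1464]
eef_rot: [0.088, 0.996, 0.001, 0.001]
ft_force: [0.6, -0.4, 0.4]
width: 0.0006
```

>>> {"name": "play_rows", "arguments": {"motion": [[0,0,0,0,0,0,0]]}}

```text
time: 7.2
ee_pos: [0.5751, -0.0218, 0.145]
eef_rot: [0.086, 0.996, 0.0, 0.001]
ft_force: [0.5, -0.7, 0.1]
width: 0.0001
```

```bash
python3 look.py pics/w3.png
```

```text
tcp [16.5 47.3] [ 0.46637181 -0.73698641  0.13427432] 7.2
wrist 0.79 [257. 146.] [-34.1  46.6]
top 0.48 [284. 240.] [-35.  40.]
```

View pics/w3.png

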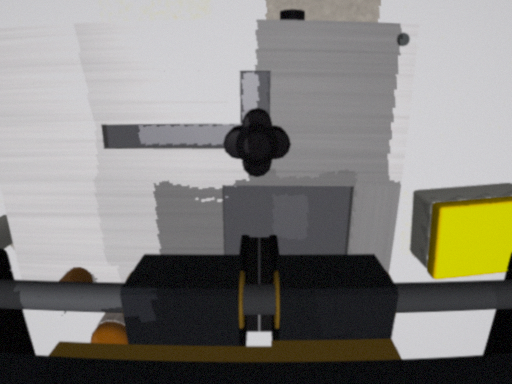

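The cover is closed: the knob at (257,143) is in line with the short leg and straight ahead of the fingers. I'll go down and push along −x.

>>> {"name": "play_rows", "arguments": {"motion": [[0,0,0.15,0,0,0,0],[0,0,0.28,0,0,0,0],[0,0,0.3,0,0,0,0],[0.04,0,0.3,0,0,0,0],[0.08,0,0.3,0,0,0,0]]}}

```text
time: 8.02
ee_pos: [0.5575, -0.0215, 0.0856]
eef_rot: [0.088, 0.996, 0.0, 0.001]
ft_force: [-0.4, -0.3, -0.2]
width: 0.0005
```

>>> {"name": "play_rows", "arguments": {"motion": [[0.03,0,0,0,0,0,0],[0.06,0,0,0,0,0,0],[0.09,0,0,0,0,0,0],[0.12,0,0,0,0,0,0],[0.14,0,0,0,0,0,0]]}}

```text
time: 8.65
ee_pos: [0.5297, -0.0162, 0.0846]
eef_rot: [0.088, 0.996, 0.0, 0.0]
ft_force: [2.6, 1.3, 0.6]
width: 0.0007
```

>>> {"name": "play_rows", "arguments": {"motion": [[0.02,0,0,0,0,0,0],[0.03,0,0,0,0,0,0],[0.03,0,0,0,0,0,0]]}}

```text
time: 9.02
ee_pos: [0.5239, -0.0154, 0.0844]
eef_rot: [0.088, 0.996, 0.0, -0.0]
ft_force: [0.7, 2.0, 0.2]
width: -0.0
```

>>> {"name": "play_rows", "arguments": {"motion": [[0.01,0,0,0,0,0,0],[0.02,0,0,0,0,0,0],[0.02,0,0,0,0,0,0]]}}

```text
time: 9.4
ee_pos: [0.52, -0.0147, 0.0845]
eef_rot: [0.088, 0.996, 0.0, -0.0]
ft_force: [0.7, -0.0, 0.4]
width: 0.0004
```

>>> {"name": "play_rows", "arguments": {"motion": [[0.01,0,0,0,0,0,0],[0.015,0,0,0,0,0,0],[0.015,0,0,0,0,0,0]]}}

```text
time: 9.78
ee_pos: [0.5182, -0.0144, 0.0847]
eef_rot: [0.088, 0.996, -0.0, 0.001]
ft_force: [8.2, -0.3, -3.2]
width: 0.0005
```

>>> {"name": "play_rows", "arguments": {"motion": [[0.01,0,0,0,0,0,0],[0.01,0,0,0,0,0,0]]}}

```text
time: 10.02
ee_pos: [0.5179, -0.0143, 0.0852]
eef_rot: [0.088, 0.996, -0.0, 0.003]
ft_force: [13.9, -2.0, -9.1]
width: 0.0012
```

>>> {"name": "play_rows", "arguments": {"motion": [[-0.05,0,0,0,0,0,0],[-0.15,0,-0.02,0,0,0,0],[-0.2,0,-0.2,0,0,0,0],[-0.25,0,-0.45,0,0,0,0],[-0.25,0,-0.5,0,0,0,0]]}}

```text
time: 10.65
ee_pos: [0.5661, -0.0232, 0.1873]
eef_rot: [0.088, 0.996, 0.0, 0.002]
ft_force: [0.7, 0.8, -1.2]
width: 0.0007
```

```bash
python3 look.py pics/w4.png; python3 - <<'E'
from h import *
p=eyes.camera("scene");cv2.imwrite("pics/s4.png",cv2.resize(p["image"][130:350,80:330,::-1],None,fx=2.5,fy=2.5))
for k in("bottle","tube","tipbox","vial","knob"):
    for d in eyes.landmark_of(p,k)[:1]:print(k,np.round(d["xy"],1))
E
```

```text
tcp [ 7.9 44.3] [ 0.73669542  0.81695942 -1.24139204] 10.65
wrist 0.57 [260.  93.] [-71.2  45.7]
top 0.67 [282. 253.] [-67.5  39.2]
tube [138.3 300.4]
tipbox [275.9 209.3]
vial [179.8 251.5]
knob [208.2 298. ]
```

View pics/w4.png

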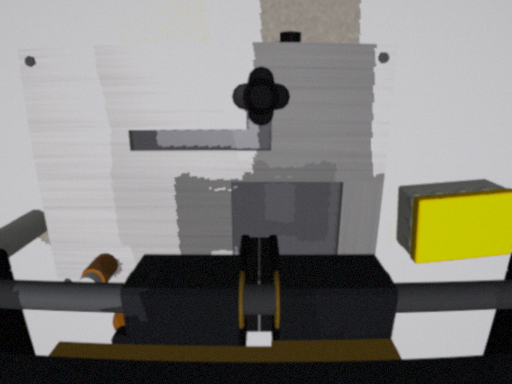

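View pics/s4.png

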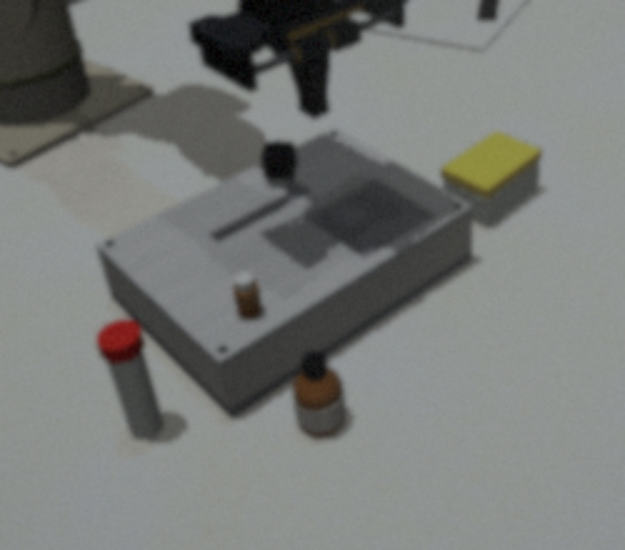

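The wrist view shows the knob at (261,96), the end of the short leg, which is unit (−71,46). In the scene view the bottle, tube, box and vial stand where they were, and the gripper is well clear. I'll hand in.

```bash
python3 -c "
from h import *
job.close_job()"
```

```text
the job is handed in; nothing more can be done
```

The cover is closed and latched, and I handed the job in at about 11 s of robot time. I pushed the knob with the shut fingers along the long leg to its stop, then lifted over and pushed it along the short leg to its stop; it was never pinched.

- **Stops:** both were felt as a clear rise in force with almost no further travel, 12.6 N at the end of the long leg and 13.9 N along the push at the end of the short leg.
- **Knob position:** the last wrist view puts the knob at unit (−71, 46) mm, against a nominal (−70, 45). The top camera read (−67.5, 39), about 6 mm short in y. It read about 5 mm short in y at the corner too, so I put that down to landmark error.
- **Loose things:** in the last scene picture the bottle, tube, box and loose vial stood upright and by eye where they were. The network found the tube, box and vial within about 4 pixels of their first positions. It missed the bottle, and took it for the knob in that picture.
- **Robot:** at hand-in the gripper was about 75 mm above the knob and touching nothing.

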